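# Open the notebook stand

## Robot

A 6-joint arm with a two-finger parallel gripper is mounted at the origin on a cart in front of the work surface, level with it; the furniture and walls round the work are solid. World frame = base frame: x ahead of the robot, y to its left, z up, the work surface at z = 0. Lengths are in mm, angles in rad, forces in N, time in s.
With the tool pointing down it reaches from about 350 to 975 mm from the base axis. Payload 7.1 kg.
Tool frame: the origin (TCP) lies midway between the tips of the shut fingers; the grasp point (between the pads) lies 19 mm behind it; z points along the fingers, y is the line along which they close (so a half turn about z gives the same grasp; the last joint's range is limited). The gripper opens to 88 mm and grips with 3 to 60 N. Pads are 20 mm wide; open, the fingers measure 115 mm over their backs; the gripper's body (75 mm by 178 mm) begins 61 mm behind the grasp point.
Start: joints at [1.243, 0.423, 1.63, -0, 1.089, -0.019], TCP at [189.915, 595.43, 222.675] pointing down, gripper open.
Joint ranges: [-3, 3], [-0.9, 2.11], [0.09, 2.58], [-1.31, 4.45], [0.11, 2.69], [-2.54, 2.54]. Speed limits (rad/s): [2.39, 2.39, 3.01, 3.14, 3.14, 3.14].

## Interface

Orientations are given as a rotation vector (axis times angle).
In Python, from workcell import ctrl gives the robot as it stands. The module is installed in compiled form; this text tells all that it offers.
- The arm moves only by the tool servo_tool, never from a script. Its argument "increments" is a list of rows, each a list of 7 numbers: the shift along the world's x, y, z in cm, then the turn, a rotation vector about the world's x, y, z in degrees, then the opening, from -1 (shut) to 1 (fully open). A call has 1 to 20 rows; each row is the pose to reach, as a shift and turn from the pose commanded when the call began; what a row does not reach only later rows make up. A row lasts 1/12 s, in which the tool goes at most 41.7 mm and 7.16 degrees, less where a joint would pass 70% of its speed; a pose out of reach is approached as far as the arm can. A call with a gripper value outside its range is refused whole. The fingers move at their own pace and stop on an object; the grip force is fixed at half the most. Time passes only in rows, so rows that repeat a pose let the fingers close. It gives the time, the measured TCP pose, the force, the opening and the grip force at its end, in the units of the state.
- ctrl.get_obs(): the state, without advancing time (a new reading comes with each control period).
- ctrl.get_image(name): name is "side" or "top" or "wrist"; returns a dict with "image" (420x560x3 uint8, red, green, blue), "fx", "fy", "cx", "cy" (pixels), "k1" (the pictures are not rectified: a ray, as slopes to the right and down, at radius r is drawn at 1 + k1 r^2 times it, then the intrinsics apply), "extrinsics" (4x4, takes a point from camera to world coordinates); the wrist camera has in their place "tool_from_camera" (4x4, takes a point from camera to tool coordinates, whose origin is the TCP and whose axes are the flange's). Camera axes: x right, y up, looking along -z (the intrinsics and any distortion apply to the point x, -y, -z); pixel columns grow to the right and rows downward; lengths in mm; the calibration is good to about 2 mm. A picture is of the moment at which its call begins: read the wrist's pose just before it. There is no depth.
- ctrl.close_job(): hands the job in; it is judged then, once.
The state is a dict: "t": time; "qpos": joint angles; "qvel": joint speeds; "joint_torque": joint torques, N m; "ee_pos": TCP position; "orientation": TCP orientation; "ft_force": force on the tool from outside, world axes, zero at the start; "moment": the same for the moment, N m; "width": finger opening in mm; "grasp_force": force on a finger pad.
Only numpy, scipy, OpenCV 4.12 (cv2) and the standard library are available. Lean on these libraries where they do the work, as an engineer would, in place of code of your own. Each camera call takes 0.05 s, during which the arm holds its last target. There are 200 camera calls.

## Task

Get the notebook stand ready beside the microscope: of the two fold-flat stands, take the one with the wider wire back rest and gently swing that rest up and over past upright, until it leans back on its stops and stays there by itself. Leave the narrower stand's rest folded down.

Things in the scene. Friction and masses are not known exactly. Their poses are not given: they have to be found in the camera images.
- wide_rest (a joint): swing angle of the wider back rest, rad: 0 = folded flat forward, 1.57 = upright, 1.87 = leaning back on its stops. A U of 10 mm steel rod, about 160 g, 120 mm between its legs and 120 mm from hinge axis to crossbar, open inside. The hinge is nearly free, no spring or catch: let go before upright it falls flat again; past upright it falls back and its weight holds it on the stops.
- wide_bar (a point): middle of the wider rest's crossbar, on its axis; take it here, at the black rubber sleeve (13 mm diameter, 66 mm long). The bar runs along this frame's y axis and is always level. Folded, it lies 36 mm above the table, beyond the front edge of the base, with free table under and around it. At the stops it is 151 mm above the table.
- wide_hinge (a point): middle of the wider stand's hinge axis, 36 mm up; z up, y along the axis, x level to the stand's back. At angle q the bar's middle is at x = -0.120 cos q, z = 0.120 sin q m in this frame. The base is fixed: a grey plate from 60 mm before to 70 mm behind the hinge, 150 mm wide, 12 mm high, with stop posts 64 mm high behind the hinge, at the legs, and two tabs 27 mm high before it.
- narrow_rest (a joint): swing angle of the narrower stand's rest, read alike: 0 = folded flat, to stay so. Built alike, with 70 mm between its legs, 85 mm from hinge to crossbar and a base 100 mm wide; it stands to the left or to the right of the wider one.

How it is judged (in metres and radians):
At the end, for the whole second after the job is handed in: The wider rest leans back on its stops (angle above 1.78 rad, stops at 1.87), still and not held; the narrower rest is folded flat (below 0.1 rad) (value of joint wide_rest above 1.78 rad and velocity of joint wide_rest between -0.1 and 0.1 rad/s and value of joint narrow_rest below 0.1 rad); the robot touches nothing.
It fails at once if the wider rest is flung over (faster than 6 rad/s) (velocity of joint wide_rest above 6 rad/s).
It fails at once if the narrower rest is swung up (more than 0.5 rad) (value of joint narrow_rest above 0.5 rad).
It also fails if it takes over 40 s, if anything falls off the work surface, if the arm or the gripper's body presses on something with over 40 N, if the wrist force passes 120 N, or if a joint passes its speed limit or range.

## Working session

There is one attempt and no reset: what is moved stays moved. The work goes in short steps, Python scripts to look and compute and a tool call to move; the robot and the scene stay as the last step left them, time stands still between calls to the robot, and variables do not carry over. Pictures are saved under pics/ and viewed, at most 10 in all, crops included, and the job is handed in when it is done.

Besides the shell and the picture viewer there is one more tool, called after "Emit:" as name([rows], argument=value, ...), one row to a line, values as JSON. servo_tool: Moves the arm, as the interface text tells. Its arguments: {"type":"object","properties":{"increments":{"type":"array","items":{"type":"array","items":{"type":"number"}}}},"required":["increments"]}

```bash
mkdir -p pics
cat > h.py <<'E'
import numpy as np,cv2,pickle
from workcell import ctrl
from scipy.spatial.transform import Rotation as R
def snap(n,f):
    o=ctrl.get_obs(); d=ctrl.get_image(n)
    cv2.imwrite(f'pics/{f}.png',d['image'][:,:,::-1])
    if n=='wrist':
        T=np.eye(4);T[:3,:3]=R.from_rotvec(o['orientation']).as_matrix();T[:3,3]=o['ee_pos']
        d['extrinsics']=T@np.array(d['tool_from_camera'])
    pickle.dump(d,open(f'pics/{f}.pkl','wb'));return d
def ray(f,u,v,z):
    d=pickle.load(open(f'pics/{f}.pkl','rb'));K=np.array([[d['fx'],0,d['cx']],[0,d['fy'],d['cy']],[0,0,1.]])
    p=cv2.undistortPoints(np.array([[[u,v]]],float),K,np.array([d['k1'],0,0,0,0.]))[0,0]
    E=np.array(d['extrinsics']);r=E[:3,:3]@[p[0],-p[1],-1];c=E[:3,3]
    return (c+r*(z-c[2])/r[2]).round(1)
E
python3 - <<'E'
from h import *
snap('top','t1');snap('side','s1');o=ctrl.get_obs()
print(o)
E
```

```text
{'t': 0.1, 'qpos': array([ 1.24302360e+00,  4.23773375e-01,  1.63059873e+00,  7.35458007e-06,
        1.08861571e+00, -1.89981431e-02]), 'qvel': array([ 2.30833560e-03, -1.47983365e-03, -1.39737500e-03, -7.39238142e-05,
        7.98010317e-04,  1.44488271e-03]), 'joint_torque': array([ 1.04438370e-04, -5.45614922e+01, -2.74322033e+01,  6.45360583e-02,
        1.87992799e-02, -2.28662401e-05]), 'ee_pos': array([189.74255691, 594.97392874, 221.97967977]), 'orientation': array([-4.83064676e-01, -3.10398062e+00,  2.15671358e-03]), 'ft_force': array([-0.75356735, -0.06148607,  0.73597088]), 'moment': array([0.0360462 , 0.02758141, 0.00453441]), 'grasp_force': 0.0, 'width': 87.88240297249591}
```

View pics/t1.png

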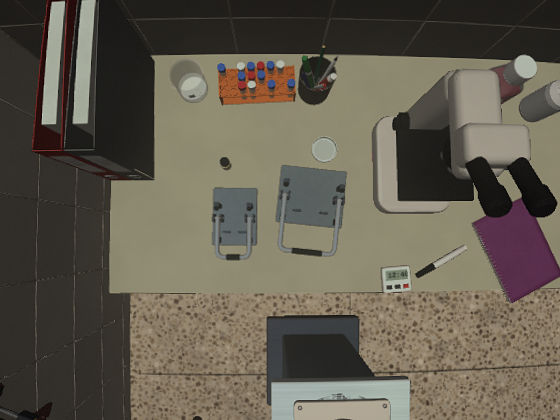

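View pics/s1.png

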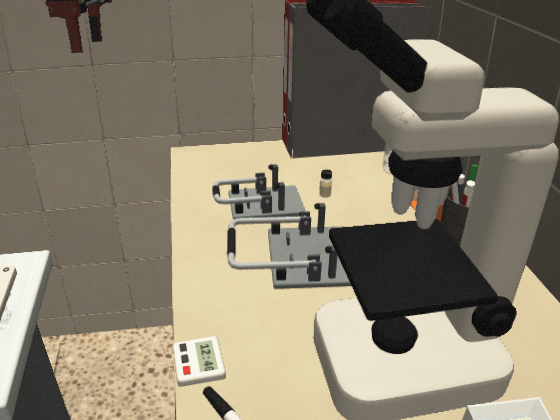

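The top view shows the wide stand on the right: sleeve at about (306,251), hinge lugs at about (284,197) and (342,203). The narrow stand is on the left with its sleeve at about (233,257). The side view confirms both rests are folded, with the microscope to the right and behind.

Run:
```python
from h import *
for n,u,v,z in [('sleeveW',306.5,251.5,36),('sleeveL',291,250,36),('sleeveR',322,253,36),('cornL',279,249,36),('cornR',335,254,36),('sleeveN',233,257,36),('baseBL',282,166,12),('baseBR',346,172,12),('baseFL',277,222,12),('baseFR',338,228,12),('microL',377,210,20)]:
    print(n,ray('t1',u,v,z))
print(ray('s1',231,243,36))
im=cv2.imread('pics/t1.png')[150:275,195:365];cv2.imwrite('pics/t1c.png',cv2.resize(im,None,fx=4.5,fy=4.5,interpolation=2))
```

```text
sleeveW [443.5  81.4  36. ]
sleeveL [446.8 115.2  36. ]
sleeveR [440.1  47.4  36. ]
cornL [449.1 141.4  36. ]
cornR [437.8  18.9  36. ]
sleeveN [431.8 241.5  36. ]
baseBL [636.  133.8  12. ]
baseBR [622.6 -11.9  12. ]
baseFL [508.9 145.3  12. ]
baseFR [495.2   7.9  12. ]
microL [535.3 -79.6  20. ]
[444.4  78.1  36. ]
```

View pics/t1c.png

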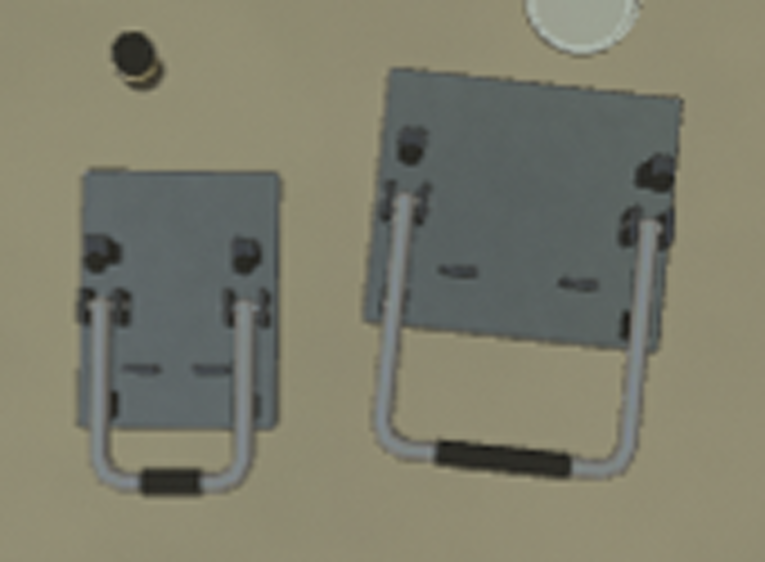

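Bar mid ≈ (444, 81), stand yaw ≈ -5.6°, and the base front edge agrees with the given size. I'll move to a hover above the bar.

Emit:
servo_tool([
  [25.4,-51.4,-7,0,0,-77.9,-0.1],
  [25.4,-51.4,-7,0,0,-77.9,-0.1],
  [25.4,-51.4,-7,0,0,-77.9,-0.1],
  [25.4,-51.4,-7,0,0,-77.9,-0.1],
  [25.4,-51.4,-7,0,0,-77.9,-0.1],
  [25.4,-51.4,-7,0,0,-77.9,-0.1],
  [25.4,-51.4,-7,0,0,-77.9,-0.1],
  [25.4,-51.4,-7,0,0,-77.9,-0.1],
  [25.4,-51.4,-7,0,0,-77.9,-0.1],
  [25.4,-51.4,-7,0,0,-77.9,-0.1],
  [25.4,-51.4,-7,0,0,-77.9,-0.1],
  [25.4,-51.4,-7,0,0,-77.9,-0.1],
  [25.4,-51.4,-7,0,0,-77.9,-0.1],
  [25.4,-51.4,-7,0,0,-77.9,-0.1],
  [25.4,-51.4,-7,0,0,-77.9,-0.1],
  [25.4,-51.4,-7,0,0,-77.9,-0.1],
  [25.4,-51.4,-7,0,0,-77.9,-0.1],
  [25.4,-51.4,-7,0,0,-77.9,-0.1],
  [25.4,-51.4,-7,0,0,-77.9,-0.1],
  [25.4,-51.4,-7,0,0,-77.9,-0.1],
])

```text
t: 1.77
ee_pos: [443.5, 82.5, 152.8]
orientation: [-2.325, -2.113, -0.0]
ft_force: [-0.4, -0.6, -0.1]
width: 39.8
grasp_force: 0.0
```

Run:
```python
from h import *
snap('wrist','w1');o=ctrl.get_obs();print(o['t'],o['ee_pos'],o['orientation'],o['width'],o['ft_force'],R.from_rotvec(o['orientation']).as_matrix()[:,1:].round(3))
```

```text
1.8167 [443.61946059  82.38174701 152.81854046] [2.32508965e+00 2.11262947e+00 2.65390076e-04] 39.410969551881536 [ 0.33407524 -0.72789351  0.10006624] [[ 0.995  0.   ]
 [-0.096  0.   ]
 [ 0.    -1.   ]]
```

View pics/w1.png

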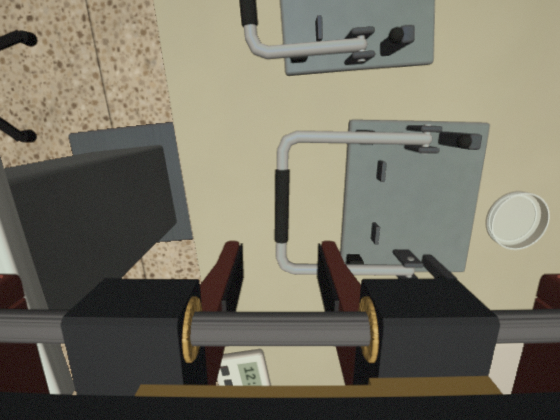

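The wrist view shows the wide stand's sleeve running from about (282,170) to (281,242). The fingers straddle the bar's line.

Run:
```python
from h import *
for n,u,v,z in [('sl',282,206,36),('a',282.5,170,36),('b',281.5,242,36),('hingeL',428,139,36),('hingeR',409,270,36),('baseFL',349,122,12),('BL',488,123,12),('BR',466,272,12)]: print(n,ray('w1',u,v,z))
```

```text
sl [443.7  81.8  36. ]
a [447.1 113.4  36. ]
b [440.2  48.1  36. ]
hingeL [571.2 128.4  36. ]
hingeR [556.5   9.   36. ]
baseFL [510.2 147.4  12. ]
BL [636.7 135.8  12. ]
BR [624.8 -11.8  12. ]
```

Emit:
servo_tool([
  [0,0,-3,0,0,0,-0.1],
  [0,0,-6,0,0,0,-0.1],
  [0,0,-9,0,0,0,-0.1],
  [0,0,-11,0,0,0,-0.1],
  [0,0,-12.5,0,0,0,-0.1],
  [0,0,-13.5,0,0,0,-0.1],
  [0,0,-13.5,0,0,0,-0.1],
  [0,0,-13.5,0,0,0,-0.5],
  [0,0,-13.5,0,0,0,-1],
  [0,0,-13.5,0,0,0,-1],
  [0,0,-13.5,0,0,0,-1],
  [0,0,-13.5,0,0,0,-1],
  [0,0,-13.5,0,0,0,-1],
  [0,0,-13.5,0,0,0,-1],
])

```text
t: 2.98
ee_pos: [444.8, 81.5, 18.4]
orientation: [2.327, 2.109, 0.003]
ft_force: [0.3, -0.5, 7.0]
width: 12.3
grasp_force: 30.0
```

Run:
```python
import numpy as np
for q in np.arange(0,1.86,.1):
    s=120*(1-np.cos(q)); print(round(q,2),np.round([s*.0995,-s*.0101,12*np.sin(q)],2))
```

```text
0.0 [ 0. -0.  0.]
0.1 [ 0.06 -0.01  1.2 ]
0.2 [ 0.24 -0.02  2.38]
0.3 [ 0.53 -0.05  3.55]
0.4 [ 0.94 -0.1   4.67]
0.5 [ 1.46 -0.15  5.75]
0.6 [ 2.09 -0.21  6.78]
0.7 [ 2.81 -0.29  7.73]
0.8 [ 3.62 -0.37  8.61]
0.9 [ 4.52 -0.46  9.4 ]
1.0 [ 5.49 -0.56 10.1 ]
1.1 [ 6.52 -0.66 10.69]
1.2 [ 7.61 -0.77 11.18]
1.3 [ 8.75 -0.89 11.56]
1.4 [ 9.91 -1.01 11.83]
1.5 [11.1  -1.13 11.97]
1.6 [12.29 -1.25 11.99]
1.7 [13.48 -1.37 11.9 ]
1.8 [14.65 -1.49 11.69]
```

Emit:
servo_tool([
  [0,0,0.6,0,0,0,-1],
  [0.06,-0.01,1.2,0,0,0,-1],
  [0.14,-0.02,1.8,0,0,0,-1],
  [0.24,-0.02,2.38,0,0,0,-1],
  [0.53,-0.05,3.55,0,0,0,-1],
  [0.94,-0.1,4.67,0,0,0,-1],
  [1.46,-0.15,5.75,0,0,0,-1],
  [1.46,-0.15,5.75,0,0,0,-1],
  [1.46,-0.15,5.75,0,0,0,-1],
])

```text
t: 3.73
ee_pos: [457.9, 79.9, 75.5]
orientation: [-2.327, -2.11, 0.0]
ft_force: [-0.5, -0.6, -0.3]
width: 12.3
grasp_force: 30.0
```

Run:
```python
from h import *
snap('side','s2');o=ctrl.get_obs();print(o['t'],o['ee_pos'],o['ft_force'],o['moment'],o['width'],o['grasp_force'])
```

```text
3.7833 [457.7363342   79.88614293  75.13795349] [-0.29612977  0.14181109  0.32137626] [-0.08978508 -0.04058139 -0.07219532] 12.388495242863076 29.994277954101562
```

View pics/s2.png

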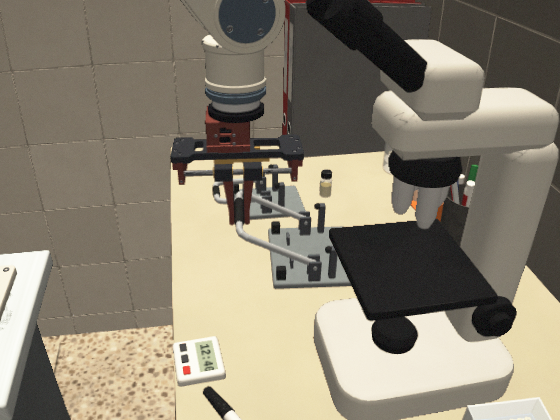

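The side view shows the bar held near (238,215), with the rest following the gripper and low forces. I'll continue along the arc to q = 1.4.

Emit:
servo_tool([
  [0.63,-0.06,1.03,0,0,0,-1],
  [1.35,-0.14,1.98,0,0,0,-1],
  [2.16,-0.22,2.86,0,0,0,-1],
  [3.06,-0.31,3.65,0,0,0,-1],
  [4.03,-0.41,4.35,0,0,0,-1],
  [5.06,-0.51,4.94,0,0,0,-1],
  [6.15,-0.62,5.43,0,0,0,-1],
  [7.29,-0.74,5.81,0,0,0,-1],
  [8.45,-0.86,6.08,0,0,0,-1],
  [8.45,-0.86,6.08,0,0,0,-1],
  [8.45,-0.86,6.08,0,0,0,-1],
])

```text
t: 4.7
ee_pos: [543.2, 70.5, 137.0]
orientation: [2.326, 2.11, -0.001]
ft_force: [-3.9, -5.5, 17.4]
width: 12.2
grasp_force: 30.0
```

Emit:
servo_tool([
  [0,0,0.15,0,0,0,-1],
  [0.6,-0.06,0.23,0,0,0,-1],
  [1.19,-0.12,0.29,0,0,0,-1],
  [1.8,-0.18,0.31,0,0,0,-1],
  [2.38,-0.24,0.31,0,0,0,-1],
  [3.0,-0.3,0.27,0,0,0,-1],
  [3.57,-0.36,0.22,0,0,0,-1],
  [4.2,-0.42,0.11,0,0,0,-1],
  [4.74,-0.48,0.01,0,0,0,-1],
  [4.74,-0.48,0.01,0,0,0,-1],
  [4.74,-0.48,0.01,0,0,0,-1],
])

```text
t: 5.62
ee_pos: [589.5, 65.9, 134.9]
orientation: [-2.326, -2.11, 0.004]
ft_force: [-1.1, -5.2, -1.0]
width: 12.4
grasp_force: 30.0
```

Run:
```python
from h import *
snap('side','s3');o=ctrl.get_obs();print(o['t'],o['ee_pos'],o['ft_force'],o['moment'],o['width'],o['grasp_force'])
```

```text
5.6667 [589.35202775  65.86707775 134.85239175] [-2.10814915 -5.25129852 -0.40532519] [-0.95692703  0.3391597  -0.14133559] 12.31307389608927 29.987711906433105
```

View pics/s3.png

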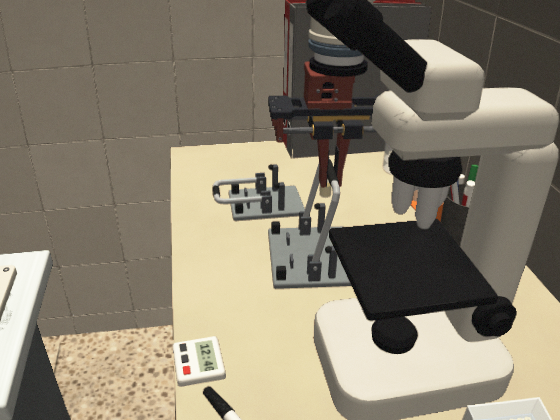

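The rest is past upright at about q = 1.79, with its bar gripped at about (330,180). I'll release it and lift straight up.

Emit:
servo_tool([
  [0,0,0,0,0,0,-0.7],
  [0,0,0,0,0,0,-0.4],
  [0,0,0,0,0,0,0],
  [0,0,0,0,0,0,0],
  [0,0,0,0,0,0,0],
  [0,0,0,0,0,0,0],
  [0.4,0,1,0,0,0,0],
  [0.5,0,2,0,0,0,0],
  [0.5,0,4,0,0,0,0],
  [0.5,0,6,0,0,0,0],
  [0.5,0,8,0,0,0,0],
  [0.5,0,10,0,0,0,0],
  [0.5,0,10,0,0,0,0],
])

```text
t: 6.75
ee_pos: [598.3, 66.8, 241.6]
orientation: [2.323, 2.107, 0.011]
ft_force: [1.2, 0.1, 0.0]
width: 43.8
grasp_force: 0.0
```

Run:
```python
from h import *
snap('side','s4');o=ctrl.get_obs();print(o['t'],o['ee_pos'],o['ft_force'],o['width'],o['grasp_force'])
```

```text
6.8 [597.30924995  66.71020277 239.40771175] [-0.3171252   0.32661244  0.34185763] 43.791384558197784 0.0
```

View pics/s4.png

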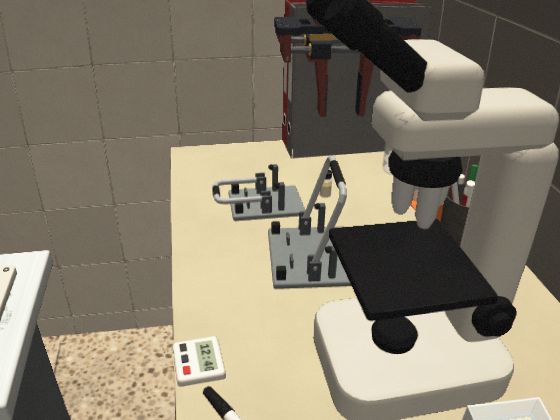

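The rest stands free on its stops with its bar at about (337,175). The narrow rest is still flat and the gripper is well clear.

Run:
```python
from h import *
print(ray('s4',337,175,151),'expect ~',[598.5,65.6,151])
print(ctrl.close_job())
```

```text
[597.7  58.1 151. ] expect ~ [598.5, 65.6, 151]
the job is handed in; nothing more can be done
None
```

The wider rest was swung up past upright and now leans back on its stops by itself; the narrower rest is still folded flat, the robot is touching nothing, and the job is handed in (no verdict was returned).

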